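# Stand the fallen cupping card stands back up

### The job

Two of the three L-shaped card stands on the tasting table have fallen on their backs. Stand each of them back up on its foot, about where it lies, by gently pushing its raised foot over with the fingertips; do not grip, lift or carry any stand. Leave the third stand standing where it is, and do not disturb the two small cups and the spoon around them.

Things in the scene. Friction and masses are not known exactly. Their poses are not given: they have to be found in the camera images.
- stand_a: fallen L-shaped dark rubber-coated steel card stand, about 0.3 kg: back plate 120 x 70 x 6 mm flat on the table, white card on it; foot 70 wide, 5 thick, sticks up 100 mm at one end. Origin: middle of the outer corner edge, on the table. While fallen x runs level along the plate (x 0 to 120), z up along the foot (x 0 to 5, z 0 to 100), y across (-35 to 35). Standing: x points up, foot flat on the table
- stand_b: the other fallen stand, same sizes, origin and axes as stand_a. Either one turns about its corner edge, which slides 10 mm at most, when the inner (+x) side of the foot is pushed near its end towards the stand's -x, then followed down; it balances about 60 degrees into the turn, then drops onto its foot by itself. 1 to 3 N suffice
- stand_a_foot_end (a point): on stand_a: middle of the 70 mm wide inner edge at the free end of the foot (stand frame x 5, z 100 mm): 100 mm above the table while fallen, 5 mm above it once the stand is up
- stand_b_foot_end (a point): the same point on stand_b
- stand_c: the third stand, same shape, already standing upright on its foot (120 mm tall): leave it. Origin: middle of the outer corner edge on the table; z axis up along the plate, foot along -x (100 mm)
- tumbler: small cup-sized amber glass tumbler, 46 mm across, 65 mm high, standing among the stands; origin centre of its underside; leave it
- small_cup: small white ceramic cup without handle, 46 mm across, 50 mm high, standing among the stands; origin centre of its underside; leave it
- spoon: steel spoon 120 mm long lying between the middle and the left places of the stands, its round bowl (38 mm across) away from the robot; origin at mid-length, underside; leave it
Mind the look-alikes: they are no part of the job. What is shaped like the stand_b but purple or red is not meant.

How it is judged:
At the end, for the whole second after the job is handed in: Both fallen stands are upright on their feet (within 5 degrees), at rest, each corner within 60 mm of where it was; the third stand still stands within 30 mm of its place, and the tumbler, the cup and the spoon are within 30 mm of theirs (angle between each of stand_a, stand_b's own x axis and vertical below 0.09 rad and height (world z) of each of stand_a, stand_b below 0.008 m and distance of each of stand_a, stand_b from where it was at the start of the episode below 0.06 m and linear speed of each of stand_a, stand_b below 0.02 m/s and angular speed of each of stand_a, stand_b below 0.1 rad/s and angle between stand_c's own z axis and vertical below 0.09 rad and distance of each of stand_c, tumbler, small_cup, spoon from where it was at the start of the episode below 0.03 m); the robot touches nothing.
It fails at once if a stand was lifted off the table (height (world z) of any of stand_a, stand_b, stand_c above 0.02 m).
It fails at once if a stand was gripped or pushed roughly (over 20 N) (contact force between the fingers and stand_a above 20 N or contact force between the fingers and stand_b above 20 N or contact force between the fingers and stand_c above 20 N).
It fails at once if the standing stand was tipped (angle between stand_c's own z axis and vertical above 0.5 rad).
It fails at once if a bystander was knocked or carried off (distance of any of tumbler, small_cup, spoon from where it was at the start of the episode above 0.05 m or angle between any of tumbler, small_cup's own z axis and vertical above 0.6 rad).
It also fails if it takes over 56 s, if anything falls off the work surface, if the arm or the gripper's body presses on something with over 40 N, if the wrist force passes 120 N, or if a joint passes its speed limit or range.

### The arm

A 6-joint arm with a two-finger parallel gripper is mounted at the origin on the work surface. World frame = base frame: x ahead of the robot, y to its left, z up, the work surface at z = 0. Lengths are in m, angles in rad, forces in N, time in s.
With the tool pointing down it reaches from about 0.2 to 0.875 m from the base axis. Payload 3.4 kg.
Tool frame: the origin (TCP) lies between the finger pads; the fingertips stand 25 mm ahead of it and the grasp point (between the pads) lies 6 mm ahead of it (r.nose_length is the z of the fingertips in the tool frame, in m); z points along the fingers, y is the line along which they close (so a half turn about z gives the same grasp; the last joint's range is limited). The gripper opens to 94 mm and grips with 3 to 60 N. Pads are 16 mm wide; open, the fingers measure 119 mm over their backs; the gripper's body (75 mm by 177 mm) begins 78 mm behind the grasp point.
Start: joints at [1.046, 0.276, 1.505, -0, 1.361, -0.121], TCP at [0.226, 0.529, 0.23] pointing down, gripper open.
Joint ranges: [-2.89, 2.89], [-0.75, 2.08], [0.22, 2.7], [-1.18, 4.32], [0.11, 2.71], [-2.7, 2.7]. Speed limits (rad/s): [2.57, 2.57, 3.14, 3.14, 3.14, 3.14].

### API

Orientations are given as a unit quaternion [w, x, y, z].
In Python, from plant import r, gripper_to, inverse_kinematics, vision, models, telemetry gives the robot as it stands. Calls block until the motion is done:
- r.move_to(position, orientation): joint-space move of the TCP to a pose.
- r.move_l(position, rot=None, vel=0.15, guard=None): straight line of the TCP; rot=None keeps the orientation; vel is the mean speed in m/s. With guard (N) it stops when the force on the tool has changed by that much, and returns True; else False.
- r.movej(angles): joint-space move.
- gripper_to(opening, f_grip=None): finger opening in m; f_grip is the grip in N (None keeps the last); returns when the fingers have stopped.
- r.hold(seconds).
- inverse_kinematics(position, orientation): joint angles nearest the present ones, or None.
- vision.snapshot(name): name is "side" or "top" or "wrist"; returns the picture (480x640x3 uint8, red, green, blue); there is no depth.
- vision.get_calibration(name): a dict with "fx", "fy", "cx", "cy" (pixels), "position" and "orientation" of the camera in the world. Camera axes: x right, y down, z forward; pixel columns grow to the right and rows downward; lengths in m; the calibration is good to about 2 mm. A picture is of the moment at which its call begins: read the wrist's pose just before it. get_calibration takes no time and is no camera call; for the wrist camera it gives the pose at the moment of the call.
A pose or a line that the arm cannot do raises r.PlanningError and nothing moves.
- r.sign_off(): hands the job in; it is judged then, once.
Trained networks look in the newest picture that a camera, given by its name, has taken for a name from the list of things; names that differ only in an ending like _2 or _b are one class to them, and where a whole thing is asked for, a point or a joint stands for the part that bears it (a point fixed in the world has none). Each returns a list of dicts, best first, with "score" (0 to 1); they miss things now and then, are a little off and sometimes report something else, mostly with a low value. They report only what shows in the picture. A call takes as long as a camera call. They do not tell look-alikes from the thing itself.
- models.boxes_of(thing, camera): "at" ([x, y, z] in m, in world coordinates, good to about 4 mm: the middle of the surface that is visible of it).
- models.regions_of(thing, camera): "pixels" (480x640 bool, what is visible of it).
- models.mark_of(thing, camera): "at" ([x, y, z] in m, in world coordinates, good to about 4 mm: a listed point, or the origin of a listed thing).
Readings, each from a call of its own:
- telemetry.current_t(): time.
- telemetry.current_joints(): joint angles.
- telemetry.current_dq(): joint speeds.
- telemetry.current_joint_efforts(): joint torques, N m.
- telemetry.current_ee_pos(): TCP position.
- telemetry.current_tool_rot(): TCP orientation.
- telemetry.current_wrist_force(): force on the tool from outside, world axes, zero at the start.
- telemetry.current_torque(): the same for the moment, N m.
- telemetry.current_opening(): finger opening in m.
- telemetry.current_finger_force(): force on a finger pad.
Only numpy, scipy, OpenCV 4.12 (cv2) and the standard library are available. Lean on these libraries where they do the work, as an engineer would, in place of code of your own. Each camera call takes 0.05 s, during which the arm holds its last target. There are 200 camera calls.

## Working session

There is one attempt and no reset: what is moved stays moved. The work goes in short steps, each a Python script; the robot and the scene stay as the last script left them, time stands still between calls to the robot, and variables do not carry over. Pictures are saved under pics/ and viewed, at most 10 in all, crops included, and the job is handed in when it is done.

```bash
mkdir -p pics
python3 - <<'E'
from plant import r, vision, models, telemetry
import cv2, numpy as np
for c in ("top","side"):
    im=vision.snapshot(c); cv2.imwrite(f"pics/{c}0.png",im[:,:,::-1])
    k=vision.get_calibration(c); print(c,{a:np.round(b,3) for a,b in k.items()})
    for t in ("stand_a","stand_a_foot_end","stand_c","tumbler","small_cup","spoon"):
        print(t,[(np.round(d["at"],3).tolist(),round(d["score"],2)) for d in models.mark_of(t,c)])
print(telemetry.current_t(), r.nose_length)
E
```

```text
top {'fx': np.float64(618.553), 'fy': np.float64(618.553), 'cx': np.float64(329.316), 'cy': np.float64(236.219), 'position': array([ 0.292, -0.004,  1.392]), 'orientation': array([-0.073,  0.713, -0.694,  0.061])}
stand_a [([0.561, -0.288, 0.004], 0.76), ([0.358, 0.196, -0.001], 0.76), ([0.565, -0.005, -0.002], 0.72), ([0.772, -0.219, 0.001], 0.69), ([0.429, -0.058, 0.0], 0.59), ([0.555, 0.283, 0.002], 0.56)]
stand_a_foot_end [([0.56, -0.292, 0.102], 0.85)]
stand_c [([0.561, -0.288, 0.004], 0.76), ([0.358, 0.196, -0.001], 0.76), ([0.565, -0.005, -0.002], 0.72), ([0.772, -0.219, 0.001], 0.69), ([0.429, -0.058, 0.0], 0.59), ([0.555, 0.283, 0.002], 0.56)]
tumbler [([0.606, 0.153, 0.003], 0.64)]
small_cup [([0.575, -0.151, -0.0], 0.76)]
spoon [([0.456, 0.148, 0.004], 0.87)]
side {'fx': np.float64(609.616), 'fy': np.float64(609.616), 'cx': np.float64(320.051), 'cy': np.float64(242.399), 'position': array([ 0.249, -0.545,  0.86 ]), 'orientation': array([-0.328,  0.911, -0.234,  0.088])}
stand_a [([0.555, 0.284, 0.005], 0.88), ([0.56, -0.29, 0.004], 0.84), ([0.567, -0.002, -0.004], 0.83), ([0.358, 0.194, -0.003], 0.79), ([0.422, -0.06, 0.003], 0.74), ([0.768, -0.225, 0.0], 0.59)]
stand_a_foot_end [([0.563, -0.29, 0.101], 0.82), ([0.553, 0.284, 0.003], 0.68)]
stand_c [([0.555, 0.284, 0.005], 0.88), ([0.56, -0.29, 0.004], 0.84), ([0.567, -0.002, -0.004], 0.83), ([0.358, 0.194, -0.003], 0.79), ([0.422, -0.06, 0.003], 0.74), ([0.768, -0.225, 0.0], 0.59)]
tumbler [([0.608, 0.158, -0.0], 0.93)]
small_cup [([0.579, -0.15, 0.003], 0.58)]
spoon [([0.454, 0.148, 0.002], 0.57)]
0.7 0.025
```

View pics/top0.png

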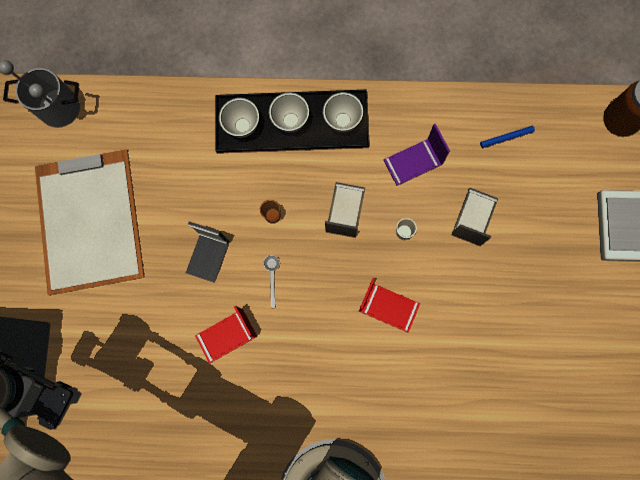

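View pics/side0.png

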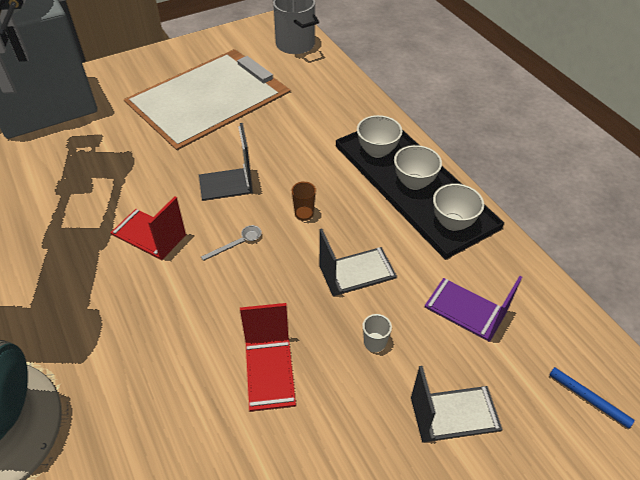

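The pictures show the fallen black stands with white cards at top-view px (345,210) and (475,215), with their feet at the near end. The standing stand is at (210,250), the tumbler at (271,211), the cup at (406,229) and the spoon at (272,280). The red and purple stands are the look-alikes. Next I measure the yaw of each card.

```bash
cat > h.py <<'E'
import numpy as np, cv2
from scipy.spatial.transform import Rotation as R
from plant import r, vision, models, telemetry, gripper_to, inverse_kinematics
def ray(px,c,z):
    k=vision.get_calibration(c); q=k["orientation"]; M=R.from_quat([q[1],q[2],q[3],q[0]])
    d=M.apply(np.c_[(px[:,0]-k["cx"])/k["fx"],(px[:,1]-k["cy"])/k["fy"],np.ones(len(px))])
    o=np.array(k["position"]); return o+d*((z-o[2])/d[:,2])[:,None]
E
python3 - <<'E'
from h import *
for c in ("top","side"):
    im=vision.snapshot(c).astype(int)
    white=((im.min(2)>150)&(im.max(2)-im.min(2)<45)).astype(np.uint8)
    n,l,st,ce=cv2.connectedComponentsWithStats(white)
    for i in range(1,n):
        if 200<st[i,4]<4000:
            v,u=np.nonzero(l==i); p=ray(np.c_[u,v],c,0.007)[:,:2]
            m,s,a=cv2.minAreaRect((p*1000).astype(np.float32))
            if .5<m[0]/1000<.75 and abs(m[1])<400: print(c,np.round(m),np.round(s),round(a,1),st[i,4])
E
```

```text
top [633. -13.] [64. 89.] 80.4 936
top [ 624. -314.] [63. 87.] 70.4 893
side [632. -14.] [64. 96.] 79.2 1408
side [ 622. -311.] [64. 97.] 68.2 2271
```

```bash
cat >> h.py <<'E'
def push(c,yaw,s=.085):
    ex=np.array([np.cos(yaw),np.sin(yaw),0]); z=np.array([0,0,1.])
    best=None
    for sg in (1,-1):
        M=R.from_matrix(np.c_[sg*ex,np.cross(-z,sg*ex),-z]).as_quat(); q=[M[3],*M[:3]]
        j=inverse_kinematics((np.array([*c,0])+.02*ex+.25*z).tolist(),q)
        if j is not None and (best is None or abs(j[5])<best[0]): best=(abs(j[5]),q)
    q=best[1]; tcp=lambda x,h:(np.array([*c,0])+(x+.008)*ex+(h+.025)*z).tolist()
    F=lambda t:print(t,np.round(telemetry.current_wrist_force(),1),np.round(telemetry.current_ee_pos(),3),round(telemetry.current_t(),1))
    r.move_to(tcp(.025,.2),q); r.move_l(tcp(.025,s)); F("ready")
    print("contact",r.move_l(tcp(.003,s),vel=.03,guard=1.0)); F("touch")
    for d in range(10,81,10):
        t=np.radians(d); n=np.array([np.cos(t),np.sin(t)]); u=np.array([-np.sin(t),np.cos(t)])
        p=.004*n+s*u
        g=r.move_l(tcp(*p),vel=.05,guard=8); F((d,g))
        if g: break
    r.hold(.3)
    return tcp,p
E
python3 - <<'E'
from h import *
gripper_to(0)
tcp,p=push((.566,-.004),np.radians(-9.8))
im=vision.snapshot("side"); cv2.imwrite("pics/side1.png",im[:,:,::-1])
E
```

```text
ready [-0.2 -0.7  0.4] [ 0.599 -0.01   0.111] 5.5
contact True
touch [ 1.7 -0.4  1.9] [ 0.577 -0.006  0.11 ] 6.2
(10, False) [0.8 0.6 0.5] [ 0.563 -0.003  0.109] 6.6
(20, False) [ 2.  -0.2  0.3] [ 0.549 -0.001  0.106] 7.1
(30, False) [0.5 1.  0.9] [0.535 0.001 0.1  ] 7.5
(40, False) [-0.5  0.1  0.8] [0.523 0.004 0.092] 8.0
(50, False) [0.3 0.4 0.6] [0.512 0.005 0.082] 8.4
(60, False) [-0.5 -0.1  0.2] [0.503 0.007 0.071] 8.9
(70, False) [-0.   0.7  0.4] [0.496 0.008 0.058] 9.3
(80, False) [-0.   0.3 -0.4] [0.492 0.009 0.043] 9.8
```

View pics/side1.png

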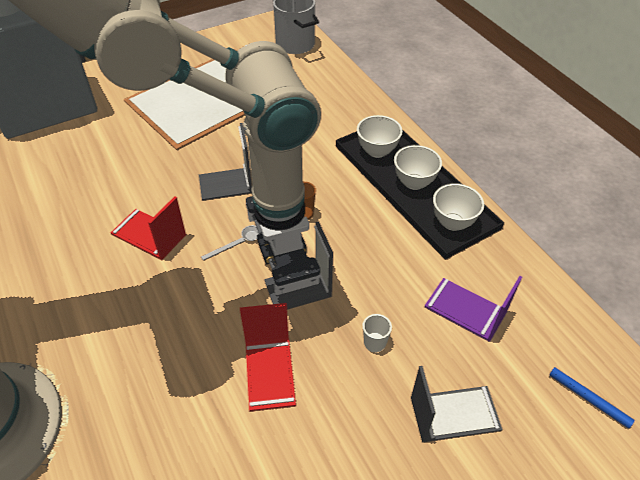

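The middle stand is upright with its plate at px (323,260), and the cup and spoon are undisturbed. I retreat straight up and do the other one.

Run:
```python
from h import *
up=lambda:r.move_l([*telemetry.current_ee_pos()[:2],.28])
up()
push((.5605,-.289),np.radians(-20)); up()
r.move_to([.3,-.3,.3],telemetry.current_tool_rot())
a=vision.snapshot("side"); b=vision.snapshot("top")
cv2.imwrite("pics/both.png",cv2.resize(np.hstack([a,b]),(800,300))[:,:,::-1])
for c in("side","top"):
  for t in ("stand_a","tumbler","small_cup","spoon"):
    print(c,t,[np.round(d["at"],3).tolist() for d in models.mark_of(t,c)])
print(telemetry.current_t())
```

```text
ready [ 0.8 -0.5  0.6] [ 0.592 -0.301  0.111] 15.2
contact True
touch [ 1.7 -0.4  1.3] [ 0.572 -0.293  0.11 ] 15.9
(10, False) [ 2.  -0.9 -0.3] [ 0.557 -0.288  0.109] 16.3
(20, False) [ 1.8 -0.7  0. ] [ 0.544 -0.283  0.106] 16.8
(30, False) [ 0.5 -0.5 -0.2] [ 0.531 -0.278  0.101] 17.2
(40, False) [0.4 0.7 0.8] [ 0.519 -0.274  0.092] 17.7
(50, False) [0.5 0.2 0.7] [ 0.509 -0.27   0.082] 18.1
(60, False) [ 0.5 -0.5  0.4] [ 0.5   -0.267  0.071] 18.6
(70, False) [-0.9 -0.4 -0.8] [ 0.494 -0.265  0.057] 19.0
(80, False) [0.9 0.  0.3] [ 0.49  -0.263  0.043] 19.5
side stand_a [[0.423, -0.064, 0.002], [0.566, -0.002, -0.003], [0.559, -0.288, 0.003], [0.768, -0.227, -0.001]]
side tumbler [[0.61, 0.155, -0.001], [0.558, -0.29, 0.006]]
side small_cup [[0.574, -0.149, 0.0]]
side spoon []
top stand_a [[0.428, -0.056, -0.002], [0.77, -0.22, 0.0], [0.557, -0.287, 0.001], [0.564, -0.001, -0.0], [0.361, 0.195, -0.002], [0.552, 0.284, 0.001]]
top tumbler [[0.606, 0.155, 0.002]]
top small_cup [[0.574, -0.15, 0.001]]
top spoon [[0.459, 0.145, 0.0]]
22.7917
```

View pics/both.png

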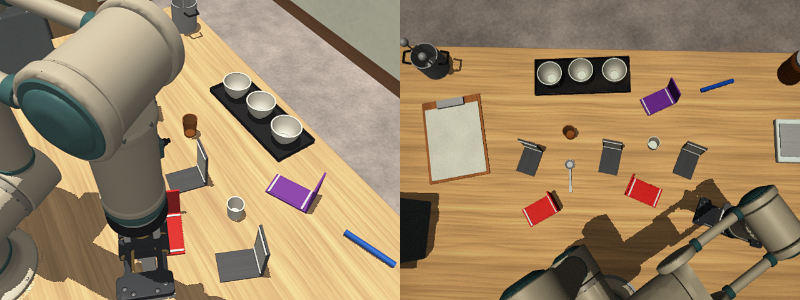

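Both stands are upright, at (610,155) and (690,160) in the combined picture. Everything else is in place and the arm is clear, so I hand in.

```bash
python3 -c "
from plant import r
print(r.sign_off())"
```

```text
the job is handed in; nothing more can be done
None
```

Both fallen stands are back up on their feet within a few millimetres of where they lay, the third stand, cups and spoon show no measurable movement, and the job was handed in with about 23 s of the 56 s used.

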